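Snap the retaining clip onto the filament spool spindle

TASK

Lock the filament spool on its holder: pick up the larger of the two black spring clips, lay it flat on top of the spool with its mouth facing the spindle, and let go of it there. Then push it sideways from behind, firmly but without ramming it, until it snaps fully home around the groove of the spindle; the holder is loose in its tray and slides away until the rim backs it up. Leave the small clip and the standing glue stick where they are.

Things in the scene. Friction and masses are not known exactly. Their poses are not given: they have to be found in the camera images.
- holder: Spool holder: a filament spool, 200 mm across, lying flat on a round base, a spindle standing up through its middle; origin on the spindle axis at desk level, z up. The spool's flat top face is 84 mm above the desk. It stands loose in a low square tray, whose sides run along its x and y axes; under 3 to 4 N it slides (without turning), 16 to 40 mm any way, until the rim stops it.
- spindle (a point): Point on the spindle axis, level with the spool's top face, 84 mm above the desk; z up. From here the spindle rises as a groove (neck) 32 mm in diameter and 17 mm high, then a head 44 mm in diameter, whose top is 35 mm above this point.
- clip: The larger black spring clip, 74 mm long, 64 mm wide, 14 mm thick, 50 to 110 g, flat on the desk at the start. Origin: centre of the seat between the jaws, on the underside; +x points out of the mouth, z up. Solid bridge from x = -42 to -16.5 mm, 64 mm wide. Two sprung jaws run forward to x = 32 mm; humps in them (at x = 13 mm) leave a mouth 23 mm wide that flares to about 50 mm.
- clip_fin (a point): Middle of the upright grip fin on the bridge of the larger clip, 33 mm behind the clip's origin and 36 mm above its underside; axes as the clip's. The fin is 14 mm thick along y, 18 mm long along x, and rises from the bridge (14 mm above the underside) to 50 mm above the underside.
- clip_back (a point): Middle of the bridge's flat back face, 42 mm behind the clip's origin and 7 mm above its underside; axes as the clip's. Push here, low, towards +x. The jaws meet the spindle with the clip's origin 26 mm from its axis, spread against 8 to 18 N and snap shut; home, the origin lies on the axis (about 1 mm of play), the bridge stops on the groove and the force rises steeply (keep it under 30 N).
- jaw_left (a joint): Opening of the clip's jaw on its +y side, rad: 0 relaxed, about 0.15 when forced widest by the spindle; spring-loaded shut.
- jaw_right (a joint): The same for the jaw on the -y side.
- small_clip: A smaller clip of the same shape and colour, 50 mm long and 44 mm wide, lying flat on the desk; it does not fit this spindle. Origin and axes as for the larger clip. The two clips' places may be swapped. Leave alone.
- glue_stick: White glue stick standing upright on the desk, 28 mm in diameter, 95 mm high; origin at the centre of its foot. Leave alone.
Things that resemble listed ones, but are neither listed nor needed, are in the scene too. Leave any blue or turquoise look-alike of the clip alone.

How it is judged:
By the outcome, as a careful person would: the job done as asked, in the order asked, and still so for the second after the job is handed in, with the robot touching nothing.
It also fails if it takes over 58 s, if anything falls off the work surface, if the arm or the gripper's body presses on something with over 40 N, if the wrist force passes 120 N, or if a joint passes its speed limit or range.

ROBOT

A 7-joint arm with a two-finger parallel gripper is mounted at the origin on the work surface. World frame = base frame: x ahead of the robot, y to its left, z up, the work surface at z = 0. Lengths are in mm, angles in rad, forces in N, time in s.
With the tool pointing down it reaches from about 400 to 900 mm from the base axis. Payload 5.6 kg.
Tool frame: the origin (TCP) lies midway between the tips of the shut fingers; the grasp point (between the pads) lies 19 mm behind it; z points along the fingers, y is the line along which they close (so a half turn about z gives the same grasp; the last joint's range is limited). The gripper opens to 92 mm and grips with 3 to 60 N. Pads are 20 mm wide; open, the fingers measure 128 mm over their backs; the gripper's body (75 mm by 189 mm) begins 69 mm behind the grasp point.
Start: joints at [1.212, 0.468, -0.012, 1.603, 0.006, 1.071, -0.056], TCP at [201.834, -617.877, 214.592] pointing down, gripper open.
Joint ranges: [-2.53, 2.53], [-0.31, 2.02], [-1.57, 1.55], [0.28, 2.44], [-1.29, 4.43], [0.15, 1.84], [-2.92, 2.92]. Speed limits (rad/s): [2.57, 2.57, 3.14, 3.14, 3.14, 3.14, 3.14].

INTERFACE

Orientations are given as a rotation vector (axis times angle).
In Python, from cell import robot, grip, kin, viewer gives the robot as it stands. Calls block until the motion is done:
- robot.movep(position, orientation): joint-space move of the TCP to a pose.
- robot.servo_line(position, feed=150, rotation=None): straight line of the TCP; rotation=None keeps the orientation; feed is the mean speed in mm/s.
- robot.goto_joints(angles): joint-space move.
- grip(opening, newtons=None): opening from 0.0 (shut) to 1.0 (fully open); newtons is the grip in N (None keeps the last); returns when the fingers have stopped.
- robot.hold(seconds).
- kin.ik(position, orientation): joint angles nearest the present ones, or None.
- robot.observe(): the state.
- viewer.read_camera(name): name is "side" or "top"; returns the picture (420x560x3 uint8, red, green, blue); there is no depth.
- viewer.camera_info(name): a dict with "camera_matrix" (3x3 intrinsics, pixels), "k1" (the pictures are not rectified: a ray, as slopes to the right and down, at radius r is drawn at 1 + k1 r^2 times it, then the intrinsics apply), "R" (3x3) and "t" (3): a world point X has camera coordinates R X + t. Camera axes: x right, y down, z forward; pixel columns grow to the right and rows downward; lengths in mm; the calibration is good to about 2 mm. A picture is of the moment at which its call begins. camera_info takes no time and is no camera call.
A pose or a line that the arm cannot do raises robot.IKError and nothing moves.
- robot.job_done(): hands the job in; it is judged then, once.
Trained networks look in the newest picture that a camera, given by its name, has taken for a name from the list of things; names that differ only in an ending like _2 or _b are one class to them, and where a whole thing is asked for, a point or a joint stands for the part that bears it (a point fixed in the world has none). Each returns a list of dicts, best first, with "confidence" (0 to 1); they miss things now and then, are a little off and sometimes report something else, mostly with a low value. They report only what shows in the picture. A call takes as long as a camera call. They do not tell look-alikes from the thing itself.
- viewer.silhouettes(name, camera): "mask" (420x560 bool, what is visible of it).
- viewer.pinpoint(name, camera): "at" ([x, y, z] in mm, in the coordinates of the camera as it stood for that picture, good to about 4 mm: a listed point, or the origin of a listed thing).
The state is a dict: "t": time; "joints": joint angles; "joint_velocities": joint speeds; "joint_torque": joint torques, N m; "tcp_pos": TCP position; "tcp_rot": TCP orientation; "contact_force": force on the tool from outside, world axes, zero at the start; "wrist_torque": the same for the moment, N m; "grip_width": opening from 0.0 (shut) to 1.0 (fully open); "grip_force": force on a finger pad.
Only numpy, scipy, OpenCV 4.12 (cv2) and the standard library are available. Lean on these libraries where they do the work, as an engineer would, in place of code of your own. Each camera call takes 0.05 s, during which the arm holds its last target. There are 200 camera calls.

## Working session

There is one attempt and no reset: what is moved stays moved. The work goes in short steps, each a Python script; the robot and the scene stay as the last script left them, time stands still between calls to the robot, and variables do not carry over. Pictures are saved under pics/ and viewed, at most 10 in all, crops included, and the job is handed in when it is done.

```bash
mkdir -p pics; ls
cat > h.py <<'E'
import numpy as np, cv2
from cell import robot, grip, kin, viewer
def w(cam,p):
    i=viewer.camera_info(cam); return np.array(i["R"]).T@(np.array(p)-np.array(i["t"]))
def ray(cam,uv):
    i=viewer.camera_info(cam);K=np.array(i["camera_matrix"]);R=np.array(i["R"]);t=np.array(i["t"])
    d=((np.array(uv)-K[:2,2])/[K[0,0],K[1,1]]); x=d.copy()
    for _ in range(20): x=d/(1+i["k1"]*(x@x))
    return -R.T@t, R.T@np.array([*x,1.])
def atz(cam,uv,z):
    c,d=ray(cam,uv); return c+d*(z-c[2])/d[2]
def proj(cam,X):
    i=viewer.camera_info(cam);K=np.array(i["camera_matrix"]);p=np.array(i["R"])@X+np.array(i["t"])
    x=p[:2]/p[2]; x=x*(1+i["k1"]*(x@x)); return K[:2,:2]@x+K[:2,2]
def snap(cam,f):
    im=viewer.read_camera(cam); cv2.imwrite(f"pics/{f}.png",im[:,:,::-1]); return im
E
python3 - <<'E'
from h import *
np.set_printoptions(precision=1,suppress=True)
for c in("top","side"):
    snap(c,c+"0")
    i=viewer.camera_info(c);print(c,-np.array(i["R"]).T@np.array(i["t"]))
    for n in("holder","spindle","clip","clip_fin","clip_back","small_clip","glue_stick"):
        for d in viewer.pinpoint(n,c)[:4]:
            X=w(c,d["at"]);print(n,round(d["confidence"],2),X,proj(c,X))
o=robot.observe();print(o["t"],o["tcp_rot"])
E
```

```text
pics
top [ 403.5 -120.8  864.3]
holder 0.82 [593.   88.3   0.6] [181.5 179.5]
spindle 0.84 [595.   86.1  84.4] [172.2 169.3]
spindle 0.23 [ 457.9 -221.6    0.5] [331.3 239.6]
clip 0.98 [ 598.2 -275.3    1.7] [354.  171.9]
clip 0.84 [ 583.5 -140.3    0.4] [289.9 180.7]
clip 0.78 [ 686.2 -397.1   -0. ] [408.7 130.2]
clip 0.56 [ 365.7 -318.2    2.8] [381.2 283.8]
clip_fin 0.97 [ 574.  -289.4   39.3] [364.8 179.3]
clip_fin 0.97 [ 687.5 -366.7   34.2] [398.9 124.6]
clip_fin 0.62 [ 608.4 -117.1   37.6] [278.3 165.2]
clip_fin 0.61 [ 385.7 -288.4   37.8] [369.4 274.5]
clip_back 0.83 [ 615.5 -108.8    8.8] [274.4 165.4]
clip_back 0.76 [ 687.7 -353.3    6.1] [388.9 129.1]
clip_back 0.71 [ 563.9 -291.6    6.2] [363.1 187.4]
clip_back 0.63 [ 385.  -280.2    4.5] [362.1 274.7]
small_clip 0.54 [ 459.2 -219.4    1.3] [330.2 238.9]
glue_stick 0.77 [ 374.1 -101.8    0.1] [274.  282.3]
side [321.4 504.1 555.3]
holder 0.81 [590.7  93.8  -2.3] [212.3 296.9]
spindle 0.67 [589.8  92.   80.9] [208.1 264.3]
spindle 0.22 [ 601.  -269.6   -3.7] [272.2 192. ]
clip 0.94 [ 579.  -145.7   -1.1] [263.4 221.4]
clip 0.76 [ 598.7 -269.9   -2.4] [273.1 191.7]
clip 0.64 [ 363.8 -317.8   -2.1] [367.7 198.2]
clip 0.54 [ 687.8 -395.4   -2.6] [258.3 162.9]
clip_fin 0.74 [ 378.3 -286.9   36.9] [362.  190.8]
clip_fin 0.7 [ 605.7 -117.8   36.7] [247.2 213.1]
clip_fin 0.64 [ 682.1 -367.1   36.1] [256.1 155.9]
clip_fin 0.6 [ 570.6 -292.9   31.3] [286.4 177.8]
clip_back 0.83 [ 387.7 -282.4    7.6] [356.4 201. ]
clip_back 0.74 [ 678.4 -352.5    6.1] [255.8 168.1]
clip_back 0.65 [ 611.1 -108.9    2.4] [244.2 227. ]
clip_back 0.64 [ 562.3 -293.6    2.4] [289.5 187.7]
small_clip 0.64 [ 453.6 -227.    -2.2] [324.6 212.1]
glue_stick 0.69 [372.9 -95.8  -1.3] [348.  255.4]
0.8 [ 3.1  0.5 -0. ]
```

```bash
python3 -c "
import cv2
a=cv2.imread('pics/top0.png');cv2.imwrite('pics/top0c.png',cv2.resize(a[90:320,100:460],None,fx=2.2,fy=2.2,interpolation=2))"
```

```text
(no output)
```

View pics/top0c.png

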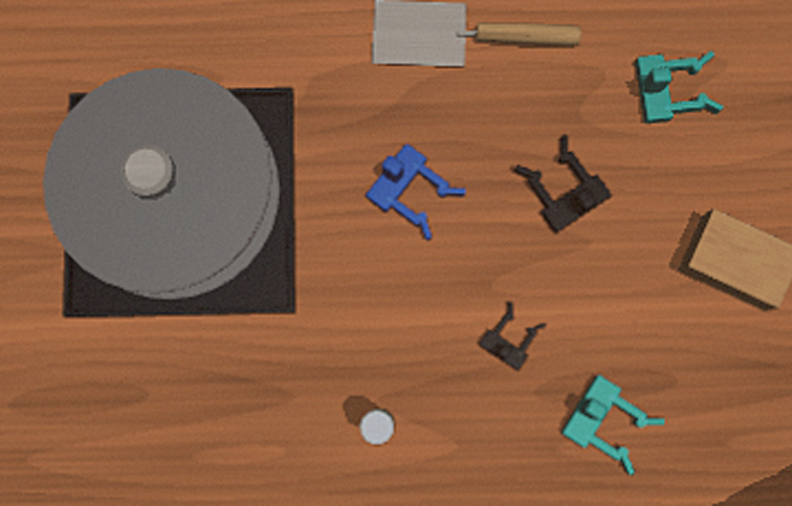

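View pics/side0.png

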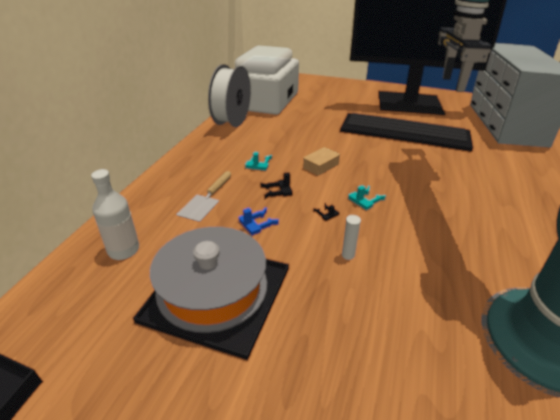

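The larger black clip is at crop (565,195), with its mouth pointing up-left. The small black one is at (507,343), and the spool sits in its tray at left with the spindle at (150,172). The tray looks nearly aligned with the world axes. Next I'll measure the tray orientation and the clip yaw.

Run:
```python
from h import *
np.set_printoptions(precision=1,suppress=True)
c=np.array([[70,95],[293,88],[295,313],[64,316]])/2.2+[100,90]
P=np.array([atz("top",p,5)[:2] for p in c]);print(P,P.mean(0))
for a,b in((1,0),(2,1),(2,3),(3,0)): v=P[b]-P[a];print(np.linalg.norm(v),np.degrees(np.arctan2(v[1],v[0])))
im=viewer.read_camera("top")
# refine tray from dark mask and clip bridge yaw
g=im.max(2); m=((g<60)).astype(np.uint8); m[:,:120]=0;m[:,240:]=0;m[:120]=0;m[245:]=0
pts=cv2.findNonZero(m)[:,0].astype(float); W=np.array([atz("top",p,5)[:2] for p in pts]).astype(np.float32)
print("tray",cv2.minAreaRect(W), W.min(0),W.max(0))
for cam in("top","side"):
    im=viewer.read_camera(cam)
    for d in viewer.silhouettes("clip",cam)[:6]:
        k=d["mask"]; 
        ys,xs=np.nonzero(k); print(cam,d["confidence"],xs.mean(),ys.mean(),k.sum(),im[k].mean(0))
        if cam=="top" and im[k].mean(0).max()<70 and k.sum()>250:
            W=np.array([atz("top",p,14)[:2] for p in np.c_[xs,ys].astype(float)]).astype(np.float32); print(cv2.minAreaRect(W))
for n in("clip","clip_fin","clip_back"):
    for cam in("top","side"):
        viewer.read_camera(cam)
        print(n,cam,[w(cam,d["at"]) for d in viewer.pinpoint(n,cam) if np.linalg.norm(w(cam,d["at"])[:2]-[580,-285])<50])
```

```text
[[696.8 195.5]
 [696.3 -22.9]
 [477.9 -22.3]
 [480.8 196.1]] [588.   86.6]
218.3476445770644 89.87413941259403
218.3849245969926 -0.15081756357451792
218.4477426886441 89.24339482798447
215.98023191289923 -0.17413828814326263
tray ((589.3380737304688, 87.70328521728516), (217.69287109375, 218.01998901367188), 89.82681274414062) [480.2 -21.1] [698.2 196.8]
top 0.79 285.34263565891473 173.93798449612405 645 [ 62.6  81.9 140. ]
top 0.65 357.03125 176.04910714285714 672 [57.7 44.2 37.7]
((593.091064453125, -272.9648742675781), (75.49362182617188, 64.19892120361328), 33.449851989746094)
top 0.65 371.12811387900354 279.5498220640569 562 [ 69.  144.2 134. ]
side 0.91 364.35 198.582 500 [ 55.6 119.5 105.4]
side 0.6 278.3557692307692 187.075 520 [62.9 42.5 30.1]
side 0.5 257.8129496402878 162.2841726618705 278 [ 45.4 125.6 113.9]
clip top [array([ 596.8, -277.2,    1.6])]
clip side []
clip_fin top [array([ 570.6, -289.8,   39.4])]
clip_fin side [array([ 572. , -293.8,   34. ])]
clip_back top [array([ 564.2, -294. ,    5.9])]
clip_back side [array([ 561.3, -294.6,    3. ])]
```

```bash
cat >> h.py <<'E'
from scipy.spatial.transform import Rotation as Ro
def down(yaw): return (Ro.from_euler("z",yaw)*Ro.from_euler("x",np.pi)).as_rotvec()
def st(s=""):
    o=robot.observe(); print(s,round(o["t"],2),np.round(o["tcp_pos"],1),"F",np.round(o["contact_force"],1),"g",round(o["grip_width"],3),round(o["grip_force"],1))
E
python3 - <<'E'
from h import *
fx,fy,a=571,-290.5,0.575
for p,y in(([fx,fy,18],a),([509,90,103],0),([509,90,200],0),([470,90,90],0),([580,90,90],0)): print(kin.ik(p,down(y)))
grip(0.6)
robot.movep([fx,fy,110],down(a)); st("above")
im=snap("top","above"); 
for n in("clip_fin",):
    for cam in("top","side"):
        viewer.read_camera(cam); print(cam,[(w(cam,d["at"]).round(1),round(d["confidence"],2)) for d in viewer.pinpoint(n,cam)])
snap("side","above_s")
E
python3 -c "
import cv2
a=cv2.imread('pics/above_s.png');cv2.imwrite('pics/above_c.png',cv2.resize(a[80:260,190:400],None,fx=3.3,fy=3.3,interpolation=2))"
```

```text
[ 0.53946031  0.70269291 -0.16683003  1.73160669  0.16332947  0.72081733
 -0.7073188 ]
[ 0.23231224  0.47567228 -0.58139925  1.98601708  0.36453749  0.78302088
 -2.1313628 ]
[ 0.35553894  0.35816268 -0.71849476  1.90446028  0.28133152  0.98115095
 -2.06076811]
[ 0.23753919  0.44435828 -0.59372152  2.08076435  0.37327989  0.7201336
 -2.16688283]
[ 0.16754934  0.57970275 -0.49824595  1.82850369  0.36436372  0.82505865
 -2.0835983 ]
above 4.17 [ 570.2 -292.6  110.3] F [-0.3  0.7  0.1] g 0.6 0.0
top [(array([ 609.2, -115.9,   34.2]), 0.89), (array([ 385.2, -289.6,   35.2]), 0.55)]
side [(array([ 603.4, -118. ,   37.2]), 0.93), (array([ 380.6, -288.9,   38.3]), 0.91), (array([ 567.8, -293.1,   33.3]), 0.85), (array([ 677.9, -369.4,   33.3]), 0.78), (array([ 598.6, -268.7,   -1.5]), 0.31)]
```

View pics/above_c.png

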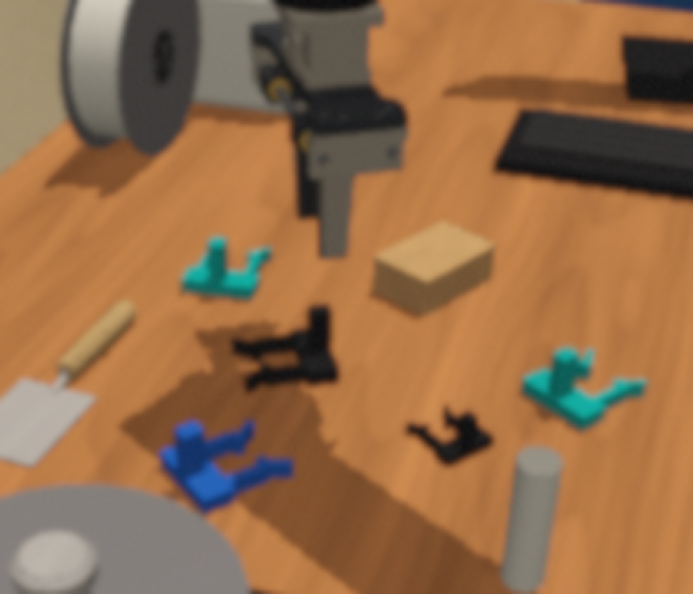

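The gripper hangs over the larger black clip (crop 320,340) and its surroundings are clear, so I'm grasping now.

```bash
python3 - <<'E'
from h import *
robot.servo_line([570.5,-291.3,18.5],feed=100); st("down")
grip(0.0,25); st("closed")
robot.servo_line([570.5,-291.3,230],feed=200); st("up")
robot.movep([509,90,230],down(0)); st("over")
viewer.read_camera("side")
for n in("clip","clip_fin","clip_back","spindle"):
    for cam in("top","side"):
        viewer.read_camera(cam); print(n,cam,[(w(cam,d["at"]).round(1),round(d["confidence"],2)) for d in viewer.pinpoint(n,cam)])
snap("side","over_s");snap("top","over_t")
E
python3 -c "
import cv2,numpy as np
a=cv2.imread('pics/over_s.png')[30:400,60:360];b=cv2.imread('pics/over_t.png')[60:300,100:340]
cv2.imwrite('pics/over.png',np.hstack([cv2.resize(a,(432,533)),cv2.resize(b,(360,360),interpolation=2) if 0 else cv2.copyMakeBorder(cv2.resize(b,(360,360)),0,173,0,0,0)]))"
```

```text
down 5.54 [ 571.1 -291.5   19.2] F [1.  1.  1.1] g 0.6 0.0
closed 6.24 [ 570.5 -291.3   18.6] F [-0.1  0.3  0.6] g 0.151 25.0
up 7.45 [ 569.7 -291.   228.6] F [ 0.1 -0.6 -0.7] g 0.148 25.0
over 8.88 [509.4  89.  229.8] F [ 0.1 -0.  -0.8] g 0.147 25.0
clip top [(array([ 363.3, -318.8,    2.6]), 0.87), (array([ 690.4, -402.7,    1.4]), 0.82), (array([ 586.2, -140.1,    1.3]), 0.65), (array([542.7,  87. , 214.5]), 0.48)]
clip side [(array([ 583.8, -143.2,    1. ]), 0.74), (array([546. ,  90.3, 209.5]), 0.68), (array([ 685.8, -396.8,   -6.3]), 0.67), (array([ 362.1, -317.4,   -3.5]), 0.61)]
clip_fin top [(array([ 608.6, -113.2,   38. ]), 0.94), (array([ 385.4, -292.5,   37.7]), 0.89), (array([ 681.8, -364.7,   35.2]), 0.74)]
clip_fin side [(array([ 605.1, -119.5,   37.8]), 0.67), (array([ 380.5, -284.5,   37.3]), 0.56), (array([ 679.3, -367.8,   35.8]), 0.4)]
clip_back top [(array([ 387.9, -283.4,    8.9]), 0.88), (array([ 615.5, -106.3,    7.7]), 0.77), (array([ 682.8, -354.3,    5.3]), 0.59), (array([502.8,  91.3, 219.7]), 0.44)]
clip_back side [(array([503.6,  90.4, 216.1]), 0.84), (array([ 610.4, -107.8,    4. ]), 0.66), (array([ 388.5, -281.5,    9.9]), 0.6), (array([ 677.7, -351.2,    3.4]), 0.57)]
spindle top [(array([595. ,  86.6,  84.2]), 0.65), (array([542.4,  88.5, 216.4]), 0.53)]
spindle side [(array([591.2,  89.1,  79.8]), 0.7)]
```

View pics/over.png

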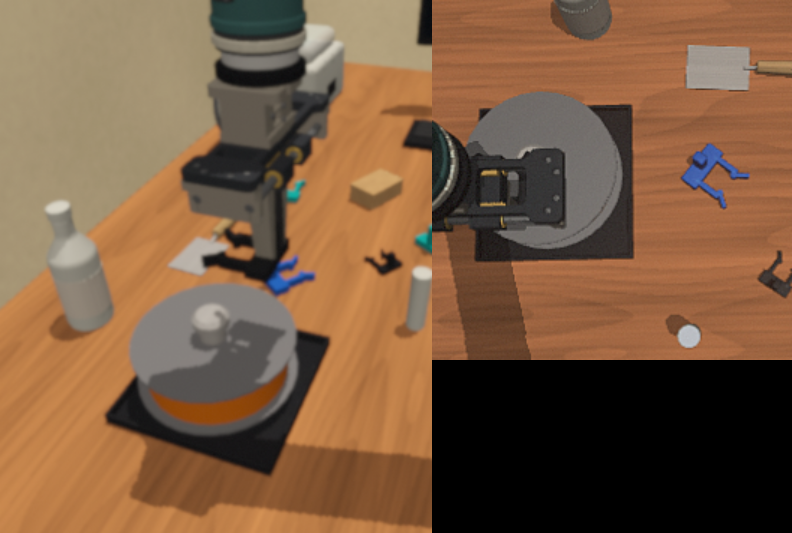

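The clip is held level with its mouth towards +x, and the underside is about 18 mm below the TCP. It lines up with the spindle at about (593, 88). I'll lower it gently and release.

```bash
python3 - <<'E'
from h import *
robot.servo_line([507.5,88.3,112],feed=120); robot.hold(.2); st("near")
f0=robot.observe()["contact_force"][2]
z=106.
while z>100:
    robot.servo_line([507.5,88.3,z],feed=20); f=robot.observe()["contact_force"][2]
    if f-f0>2: break
    z-=1
st("touch")
grip(0.35); st("open"); 
robot.servo_line([507.5,88.3,175],feed=150); 
robot.servo_line([440,88.3,175],feed=200); st("back")
for n in("clip","clip_back","spindle","clip_fin"):
    for cam in("top","side"):
        viewer.read_camera(cam); print(n,cam,[(w(cam,d["at"]).round(1),round(d["confidence"],2)) for d in viewer.pinpoint(n,cam) if w(cam,d["at"])[1]>0])
snap("side","pl_s");snap("top","pl_t")
E
python3 -c "
import cv2,numpy as np
a=cv2.imread('pics/pl_s.png')[180:370,110:310];b=cv2.imread('pics/pl_t.png')[90:280,100:300]
cv2.imwrite('pics/pl.png',np.hstack([cv2.resize(x,(400,380),interpolation=2) for x in(a,b)]))"
```

```text
near 11.17 [507.9  88.4 112.6] F [-0.3 -0.2 -0.7] g 0.147 25.0
touch 12.87 [508.   88.5 101.8] F [-1.  -0.5  6. ] g 0.153 25.0
open 13.32 [507.4  88.3 100.8] F [0.1 0.5 0. ] g 0.349 0.0
back 14.45 [440.1  88.2 174.6] F [ 1.  -0.2 -0.1] g 0.349 0.0
clip top [(array([544. ,  85.6,  82.7]), 0.76), (array([595.1,  89.2,  -1.4]), 0.25)]
clip side [(array([542.9,  91. ,  82. ]), 0.72)]
clip_back top [(array([500. ,  91.5,  90.7]), 0.85)]
clip_back side [(array([504. ,  90.2,  87.9]), 0.66)]
spindle top [(array([595.1,  85.5,  85. ]), 0.76), (array([510.6,  89. , 123.7]), 0.67)]
spindle side [(array([590.4,  89.5,  78.9]), 0.79)]
clip_fin top [(array([510.5,  88.1, 120.6]), 0.98)]
clip_fin side [(array([508. ,  87.7, 116. ]), 0.85)]
```

View pics/pl.png

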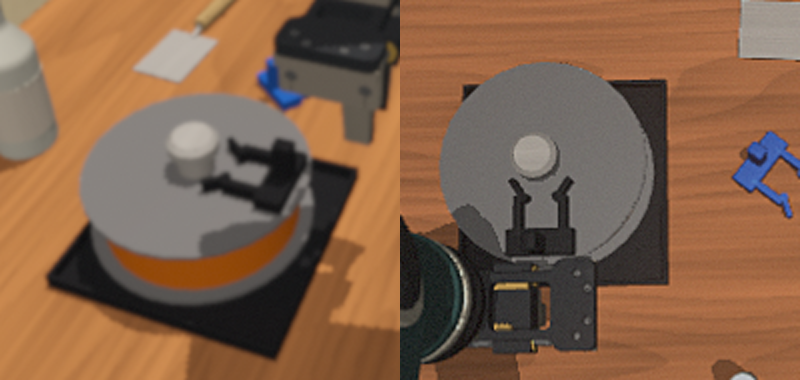

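The clip lies flat on the spool with its mouth towards the spindle. I'll now push it low on both sides of the fin, watching the force.

Run:
```python
from h import *
a=lambda u,v,z: atz("top",np.array([u,v]),z)[:2].round(1)
print("head",a(167.5,168.5,119),"tips",a(171.75,183,98),"bridge",a(170,211,98))
y=88.3
grip(0.22); robot.servo_line([468,y,120],feed=150); robot.servo_line([468,y,88.5],feed=80); robot.hold(.2); st("behind")
f0=np.array(robot.observe()["contact_force"]); x=468; log=[]; robot.servo_line([484,y,88.5],feed=50); x=484
while x<585:
    f=np.array(robot.observe()["contact_force"])-f0; log.append((round(x,1),*f.round(1)))
    F=-f[0]
    if F>20 or abs(f[1])>8 or abs(f[2])>10: break
    s=2.0 if F<5 else 0.8
    x+=s; robot.servo_line([x,y,88.5],feed=30 if F<5 else 15)
    if robot.observe()["t"]>40: break
for l in log: print(*l,sep=",",end=" | ")
st("end")
```

```text
head [588.3  85.6] tips [565.4  83. ] bridge [512.6  85.8]
behind 17.03 [468.4  88.4  89. ] F [-0.9 -0.1  0.3] g 0.223 0.0
484,0.8,-1.1,0.1 | 486.0,1.0,-0.2,-0.2 | 488.0,-0.3,-0.3,-0.7 | 490.0,0.6,0.7,0.5 | 492.0,1.6,0.6,-1.0 | 494.0,0.5,0.0,-0.4 | 496.0,0.7,-0.2,0.1 | 498.0,0.1,0.7,-0.2 | 500.0,1.4,-0.0,-0.4 | 502.0,0.6,-0.7,-0.3 | 504.0,0.9,-0.1,-0.3 | 506.0,1.0,0.2,-0.2 | 508.0,0.6,0.1,-0.8 | 510.0,0.8,0.3,0.3 | 512.0,0.7,-0.1,-1.1 | 514.0,-0.5,0.3,0.0 | 516.0,-1.8,0.2,1.3 | 518.0,-1.0,0.5,0.5 | 520.0,-0.9,0.4,0.5 | 522.0,-1.3,1.0,0.0 | 524.0,-1.1,0.5,-0.5 | 526.0,-1.0,1.4,-0.2 | 528.0,-2.1,0.4,0.7 | 530.0,-0.8,0.8,-0.3 | 532.0,-0.7,0.4,0.1 | 534.0,-1.2,0.9,-0.3 | 536.0,-0.7,0.8,0.3 | 538.0,-2.1,0.4,1.8 | 540.0,-5.4,0.5,3.3 | 540.8,-6.4,0.7,3.7 | 541.6,-6.0,2.2,5.0 | 542.4,-6.1,0.5,5.6 | 543.2,-5.9,1.0,5.3 | 544.0,-5.8,0.7,5.1 | 544.8,-5.5,0.5,4.2 | 545.6,-5.8,1.2,4.0 | 546.4,-4.4,0.2,3.4 | 548.4,-1.4,0.2,0.1 | 550.4,0.2,0.2,-1.3 | 552.4,0.8,1.2,-0.8 | 554.4,0.8,0.4,-0.2 | 556.4,1.4,0.2,0.2 | 558.4,0.6,-0.4,-0.8 | 560.4,0.6,0.4,0.1 | 562.4,0.6,0.1,-1.3 | 564.4,-1.9,0.9,1.5 | 566.4,-5.5,0.1,4.6 | 567.2,-6.1,1.3,5.9 | 568.0,-7.8,1.4,6.5 | 568.8,-8.7,-0.1,8.0 | 569.6,-10.8,0.5,10.6 | end 30.0 [565.9  88.7  88.4] F [-11.7   0.4  10.9] g 0.218 5.9
```

```bash
python3 - <<'E'
from h import *
snap("side","pu_s");snap("top","pu_t"); st()
for n in("clip","clip_back","spindle","clip_fin"):
    for cam in("top","side"):
        viewer.read_camera(cam); print(n,cam,[(w(cam,d["at"]).round(1),round(d["confidence"],2)) for d in viewer.pinpoint(n,cam) if w(cam,d["at"])[1]>0])
st()
E
python3 -c "
import cv2,numpy as np
a=cv2.imread('pics/pu_s.png')[180:370,110:310];b=cv2.imread('pics/pu_t.png')[90:280,100:300]
cv2.imwrite('pics/pu.png',np.hstack([cv2.resize(x,(400,380),interpolation=2) for x in(a,b)]))"
```

```text
30.1 [565.9  88.6  88.4] F [-11.2   0.3  10.1] g 0.222 5.9
clip top [(array([616.2,  86.7,  85.8]), 0.43)]
clip side [(array([617.5,  89.9,  81.8]), 0.8)]
clip_back top [(array([574.1,  90.8,  89.9]), 0.74)]
clip_back side [(array([577.7,  90.5,  87.7]), 0.78)]
spindle top [(array([619. ,  86.2,  83.9]), 0.89)]
spindle side [(array([614.8,  92.4,  77. ]), 0.7)]
clip_fin top []
clip_fin side []
 30.9 [565.9  88.6  88.3] F [-12.   -0.6  10. ] g 0.219 5.9
```

View pics/pu.png

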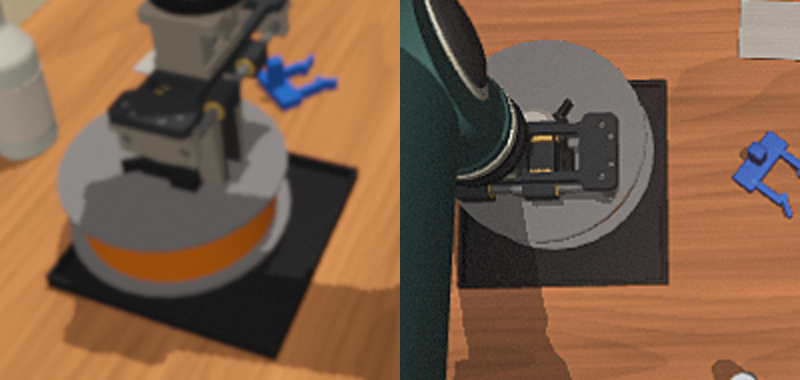

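The holder slid about 24 mm to the rim, and the force pattern was a peak, a drop and then a steep rise. That matches the clip snapping home: origin at about 617, spindle at about 617. I'll press a little firmer, back off and check.

```bash
python3 - <<'E'
from h import *
x=569.6
for _ in range(6):
    x+=0.8; robot.servo_line([x,88.3,88.5],feed=15); st(x)
    if np.linalg.norm(robot.observe()["contact_force"])>21: break
robot.servo_line([560,88.3,88.5],feed=40); robot.servo_line([530,88.3,95],feed=100); robot.servo_line([470,88.3,180],feed=180)
robot.servo_line([430,88.3,240],feed=180)
st("clear")
snap("side","fi_s");snap("top","fi_t")
for n in("clip","clip_back","spindle","clip_fin"):
    for cam in("top","side"):
        viewer.read_camera(cam); print(n,cam,[(w(cam,d["at"]).round(1),round(d["confidence"],2)) for d in viewer.pinpoint(n,cam) if w(cam,d["at"])[1]>0])
E
python3 -c "
import cv2,numpy as np
a=cv2.imread('pics/fi_s.png')[210:310,120:270];b=cv2.imread('pics/fi_t.png')[110:210,100:250]
cv2.imwrite('pics/fi.png',np.vstack([cv2.resize(x,(450,300),interpolation=2) for x in(a,b)]))"
```

```text
570.4 31.15 [566.2  88.6  88.4] F [-12.4   0.4  10.4] g 0.219 6.6
571.1999999999999 31.4 [566.6  88.7  88.4] F [-14.5  -0.3  12.9] g 0.217 7.3
571.9999999999999 31.65 [566.9  88.6  88.4] F [-15.3   0.1  14. ] g 0.218 7.9
572.7999999999998 31.9 [567.2  88.6  88.4] F [-16.2   0.   15. ] g 0.216 8.6
clear 34.1 [430.2  88.1 239.2] F [-0.3  0.4  0.4] g 0.219 0.0
clip top [(array([613.9,  86.7,  82.9]), 0.85)]
clip side [(array([614.7,  89.7,  83.4]), 0.58)]
clip_back top [(array([575.9,  90.5,  90.5]), 0.79)]
clip_back side [(array([575. ,  86.6,  88.3]), 0.56)]
spindle top [(array([617.3,  85.9,  85.6]), 0.87)]
spindle side [(array([613.7,  89.2,  77.2]), 0.79), (array([580. ,  90.4, 115.9]), 0.5), (array([572.5,  89.9,  87.5]), 0.42)]
clip_fin top [(array([585.1,  88.1, 123.6]), 0.64)]
clip_fin side []
```

View pics/fi.png

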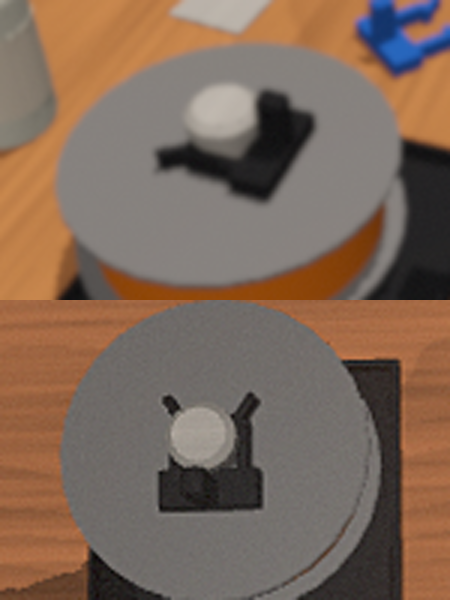

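The clip encircles the spindle under its head, with the fin right behind the head and the jaw tips past it. The gripper is clear, so I'm handing in.

```bash
python3 -c "
from h import *
print(robot.job_done())"
```

```text
the job is handed in; nothing more can be done
None
```

The larger black clip is snapped home around the spindle groove and the holder is up against the tray rim. I handed the job in at about 34 s of robot time; no verdict came back.

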